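# Close the lot at the torque tester and take its status plate from under the tray

## Task

The lot has passed the torque check. Stand the tested lens barrels that are still on the rubber pad and on the tester's turntable upright in the free places of the blue lens tray, and set the lidded box that blocks the status plate back inside its taped square. Only then draw the white status plate out from under the tray and lay it flat in the shallow grey plate tray, without shifting or tipping the lens tray or disturbing the lenses already in it, and leave the cleaner bottle, jar and screwdriver alone.

Things in the scene. Friction and masses are not known exactly. Their poses are not given: they have to be found in the camera images.
- nest: Tray nest: four aluminium corner angles, 22 mm high, 3 mm thick, legs 37 mm long, fixed to the bench around the lens tray with about 2 mm play, so the tray cannot slide away. Origin: on the bench in the middle of the four angles. x along the tray's 268 mm side, y along its 200 mm side; the status plate sticks out on the +y side, between the two angles there (204 mm free between them).
- tray: Blue open lens tray, loose, 268 mm (x) by 200 mm (y) outside, 26 mm high, walls and floor 4 mm, inside 260 by 192 mm. Origin: centre of its underside. The +y end rests on the status plate tucked 60 to 70 mm under it, so at the start it leans by about 0.044 rad (+y end higher); it settles flat on the bench once the plate is out. 0.24 to 0.39 kg empty.
- lens_1: Tested lens barrel to go in the tray: dark metal cylinder 44 mm across, 38 mm high, 70 g, glass face up, standing on the rubber pad (top 3 mm above the bench). Origin: centre of its underside, z along its axis. May be absent.
- lens_2: Tested lens barrel to go in the tray: dark metal cylinder 44 mm across, 38 mm high, 70 g, glass face up, standing on the rubber pad (top 3 mm above the bench). Origin: centre of its underside, z along its axis. May be absent.
- lens_3: Tested lens barrel to go in the tray: dark metal cylinder 44 mm across, 38 mm high, 70 g, glass face up, standing on the rubber pad (top 3 mm above the bench). Origin: centre of its underside, z along its axis. May be absent.
- lens_4: Tested lens barrel to go in the tray: dark metal cylinder 44 mm across, 38 mm high, 70 g, glass face up, standing on the rubber pad (top 3 mm above the bench). Origin: centre of its underside, z along its axis. May be absent.
- lens_5: Tested lens barrel to go in the tray, same as the others (44 mm across, 38 mm high, 70 g), standing on the turntable of the torque tester. Origin: centre of its underside, z along its axis. May be absent.
- kept_1: Lens barrel already standing in the tray, same size (44 mm across, 38 mm high); it stays where it is. Origin: centre of its underside. May be absent.
- kept_2: Lens barrel already standing in the tray, same size (44 mm across, 38 mm high); it stays where it is. Origin: centre of its underside. May be absent.
- kept_3: Lens barrel already standing in the tray, same size (44 mm across, 38 mm high); it stays where it is. Origin: centre of its underside. May be absent.
- kept_4: Lens barrel already standing in the tray, same size (44 mm across, 38 mm high); it stays where it is. Origin: centre of its underside. May be absent.
- plate: Status plate: plain white rigid plate 60 mm (x) by 190 mm (y), 6 mm thick, 56 to 98 g. Origin: centre of its underside. Lies flat on the bench, its -y end tucked 60 to 70 mm under the lens tray and 120 to 130 mm sticking out on the tray's +y side; is drawn out along the nest's +y. Can be gripped by its 60 mm width with the fingertips; held by the tray's load until out.
- ring_box: Clear box with grey lid, 60 mm (x) by 78 mm (y) over the lid, body below 56 by 74 mm, 38 mm high, lid band between 29 and 38 mm height, 0.1 to 0.2 kg, closed. Origin: centre of its underside. Stands on the part of the status plate that sticks out.
- box_place: The box's place: a square of blue tape on the bench, 134 mm outside, 110 mm inside. Origin: its centre, on the bench; x and y along its sides.
- plate_tray: Shallow grey plate tray, fixed, open on top, 240 mm (x) by 140 mm (y) outside, 16 mm high, walls and floor 4 mm. Origin: centre of its underside. The status plate lies in it with its long side along the tray's x.
- pad: Black rubber pad, fixed, 290 mm (x) by 85 mm (y), 3 mm thick. Origin: centre of its underside.
- tester: Torque tester, fixed: white housing 250 mm (x) by 320 mm (y), top 58 mm above the bench, with a round aluminium turntable 144 mm across whose top is 72 mm above the bench; it does not turn. Origin: on the bench under the turntable's centre; the housing reaches from y = -235 to y = 85 mm. A display on a post, up to 265 mm high, stands at y = -150 to -230 mm.
- cleaner: White closed bottle, 48 mm across, 115 mm high, to be left alone. Origin: centre of its underside.
- jar: Amber glass jar, 60 mm across, 55 mm high, to be left alone. Origin: centre of its underside.
- driver: Red-handled screwdriver lying on the bench, 200 mm long along its x (handle 100 mm towards -x, 26 mm thick), to be left alone. Origin: on the bench under its middle.
Not all that is in view belongs to the job. Leave any red look-alike of the lens_3 alone. What is shaped like the lens_2 but turquoise is not meant.

How it is judged (in metres and radians):
On the way, in this order (a step that is already met when the one before it is completed fails the run):
1. every lens barrel stands in the lens tray and the lidded box stands in its taped square, the status plate still under the tray (x of lens_1 in the frame of tray between -0.118 and 0.118 m and y of lens_1 in the frame of tray between -0.084 and 0.084 m and z of lens_1 in the frame of tray between -0.002 and 0.01 m and angle between each of lens_1, lens_2, lens_3, lens_4, lens_5, kept_1, kept_2, kept_3, kept_4's own z axis and vertical below 0.12 rad and x of lens_2 in the frame of tray between -0.118 and 0.118 m and y of lens_2 in the frame of tray between -0.084 and 0.084 m and z of lens_2 in the frame of tray between -0.002 and 0.01 m and x of lens_3 in the frame of tray between -0.118 and 0.118 m and y of lens_3 in the frame of tray between -0.084 and 0.084 m and z of lens_3 in the frame of tray between -0.002 and 0.01 m and x of lens_4 in the frame of tray between -0.118 and 0.118 m and y of lens_4 in the frame of tray between -0.084 and 0.084 m and z of lens_4 in the frame of tray between -0.002 and 0.01 m and x of lens_5 in the frame of tray between -0.118 and 0.118 m and y of lens_5 in the frame of tray between -0.084 and 0.084 m and z of lens_5 in the frame of tray between -0.002 and 0.01 m and x of kept_1 in the frame of tray between -0.118 and 0.118 m and y of kept_1 in the frame of tray between -0.084 and 0.084 m and z of kept_1 in the frame of tray between -0.002 and 0.01 m and x of kept_2 in the frame of tray between -0.118 and 0.118 m and y of kept_2 in the frame of tray between -0.084 and 0.084 m and z of kept_2 in the frame of tray between -0.002 and 0.01 m and x of kept_3 in the frame of tray between -0.118 and 0.118 m and y of kept_3 in the frame of tray between -0.084 and 0.084 m and z of kept_3 in the frame of tray between -0.002 and 0.01 m and x of kept_4 in the frame of tray between -0.118 and 0.118 m and y of kept_4 in the frame of tray between -0.084 and 0.084 m and z of kept_4 in the frame of tray between -0.002 and 0.01 m and horizontal distance between ring_box and box_place below 0.045 m and height (world z) of ring_box below 0.004 m and angle between ring_box's own z axis and vertical below 0.1 rad), for 0.2 s.
2. the status plate is drawn clear of the lens tray (y of plate in the frame of nest above 0.195 m), for 0.1 s.
At the end, for the whole second after the job is handed in: All lens barrels stand upright on the lens tray's floor; the tray sits flat, within 12 mm of its nest's middle; the box stands on the bench within 45 mm of the taped square's middle; the plate lies flat on the plate tray's floor, within 40 mm along and 45 mm across of its centre; all at rest (all of step 1 and y of plate in the frame of nest above 0.195 m and x of plate in the frame of plate_tray between -0.04 and 0.04 m and y of plate in the frame of plate_tray between -0.045 and 0.045 m and z of plate in the frame of plate_tray below 0.01 m and angle between plate's own z axis and vertical below 0.05 rad and angle between tray's own z axis and vertical below 0.02 rad and horizontal distance between tray and nest below 0.012 m and linear speed of each of plate, ring_box, tray, lens_1, lens_2, lens_3, lens_4, lens_5 below 0.02 m/s); the robot touches nothing.
It fails at once if the lens tray is shifted more than 15 mm or tipped more than 0.12 rad (distance of tray from where it was at the start of the episode above 0.015 m or angle between tray's own z axis and vertical above 0.12 rad).
It fails at once if a lens barrel that stood in the tray from the start is shifted more than 20 mm or tipped over (distance of any of kept_1, kept_2, kept_3, kept_4 from where it was at the start of the episode above 0.02 m or angle between any of kept_1, kept_2, kept_3, kept_4's own z axis and vertical above 0.35 rad).
It fails at once if the cleaner bottle, the jar or the screwdriver is moved more than 30 mm (distance of any of cleaner, jar, driver from where it was at the start of the episode above 0.03 m).
Of lens_1, lens_2, lens_3, lens_4, lens_5 only 3 to 5 are there at a start; the rules pass over those that are not, and their reading is None.
Of kept_1, kept_2, kept_3, kept_4 only 2 to 3 are there at a start; the rules pass over those that are not, and their reading is None.
At some moment in a run one of ring_box may be knocked a few centimetres aside while the robot is not near it.
It also fails if it takes over 210 s, if anything falls off the work surface, if the arm or the gripper's body presses on something with over 40 N, if the wrist force passes 120 N, or if a joint passes its speed limit or range.

## Robot

A 6-joint arm with a two-finger parallel gripper is mounted at the origin on the work surface. World frame = base frame: x ahead of the robot, y to its left, z up, the work surface at z = 0. Lengths are in mm, angles in rad, forces in N, time in s.
With the tool pointing down it reaches from about 400 to 925 mm from the base axis. Payload 12.5 kg.
Tool frame: the origin (TCP) lies between the finger pads; the fingertips stand 19 mm ahead of it and the grasp point (between the pads) is the TCP (env.tips_ahead is the distance from the TCP to the fingertips, in mm); z points along the fingers, y is the line along which they close (so a half turn about z gives the same grasp; the last joint's range is limited). The gripper opens to 95 mm and grips with 3 to 60 N. Pads are 20 mm wide; open, the fingers measure 119 mm over their backs; the gripper's body (75 mm by 180 mm) begins 59 mm behind the grasp point.
Start: joints at [-0.106, 0.491, 1.559, -0, 1.092, -0.106], TCP at [625.016, 0.021, 233.661] pointing down, gripper open.
Joint ranges: [-3.1, 3.1], [-0.84, 2.19], [0.05, 2.79], [-1.13, 4.28], [0.06, 2.93], [-2.69, 2.69]. Speed limits (rad/s): [2.22, 2.22, 2.79, 3.14, 3.14, 3.14].

## Interface

Orientations are given as [roll, pitch, yaw] about the fixed x, y, z axes, in that order (R = Rz(yaw) Ry(pitch) Rx(roll)).
In Python, from cell import env gives the robot as it stands.
- The arm moves only by the shell command python3 -m crank 'ROWS'. ROWS is JSON, a list of rows, each a list of 5 numbers: the shift along the tool's x, y, z in mm, then the turn about the tool's z in degrees, then the finger opening in mm, from 0 to 95.1. In form: [[dx, dy, dz, yaw, grip], ...]. A call has 1 to 10 rows; each row is the pose to reach, as a shift and turn from the pose commanded when the call began, along the tool's axes at that moment; what a row does not reach only later rows make up. A row lasts 1/12 s, in which the tool goes at most 41.7 mm and 7.16 degrees, less where a joint would pass 70% of its speed; a pose out of reach is approached as far as the arm can. A call with a gripper value outside its range is refused whole. The fingers move at their own pace and stop on an object; the grip force is fixed at half the most. Time passes only in rows, so rows that repeat a pose let the fingers close. It gives the time, the measured TCP pose, the force, the opening and the grip force at its end, in the units of the state.
- env.state(): the state, without advancing time (a new reading comes with each control period).
- env.read_camera(name): name is "scene" or "side" or "wrist"; returns a dict with "img" (420x560x3 uint8, blue, green, red), "K" (3x3 intrinsics, pixels), "pose" (4x4, takes a point from camera to world coordinates). Camera axes: x right, y down, z forward; pixel columns grow to the right and rows downward; lengths in mm; the calibration is good to about 2 mm. A picture is of the moment at which its call begins. There is no depth.
- env.job_done(): hands the job in; it is judged then, once.
The state is a dict: "t": time; "joints": joint angles; "qvel": joint speeds; "tau": joint torques, N m; "eef_pos": TCP position; "tcp_rot": TCP orientation; "ft_force": force on the tool from outside, world axes, zero at the start; "moment": the same for the moment, N m; "opening": opening from 0.0 (shut) to 1.0 (fully open); "grip_force": force on a finger pad.
Only numpy, scipy, OpenCV 4.12 (cv2) and the standard library are available. Lean on these libraries where they do the work, as an engineer would, in place of code of your own. Each camera call takes 0.05 s, during which the arm holds its last target. There are 200 camera calls.

## Working session

There is one attempt and no reset: what is moved stays moved. The work goes in short steps, Python scripts to look and compute and a shell command to move; the robot and the scene stay as the last step left them, time stands still between calls to the robot, and variables do not carry over. Pictures are saved under pics/ and viewed, at most 15 in all, crops included, and the job is handed in when it is done.

```bash
ls; mkdir -p pics
python3 - <<'E'
from cell import env
import cv2
for n in("scene","side","wrist"):
    r=env.read_camera(n); cv2.imwrite(f"pics/{n}0.png",r["img"]); print(n,r["K"].tolist(),r["pose"].round(3).tolist())
s=env.state();print(s["t"],s["eef_pos"],s["tcp_rot"],s["opening"])
E
```

```text
pics
scene [[495.89755967923924, 0.0, 279.75440764216427], [0.0, 495.89755967923924, 209.9442075832879], [0.0, 0.0, 1.0]] [[-0.445, 0.672, -0.592, 1269.48], [0.895, 0.329, -0.3, 359.602], [-0.007, -0.664, -0.748, 1001.092], [0.0, 0.0, 0.0, 1.0]]
side [[391.5575125513555, 0.0, 276.90833808409155], [0.0, 391.5575125513555, 205.3582625649091], [0.0, 0.0, 1.0]] [[0.919, -0.304, 0.252, 236.775], [-0.394, -0.675, 0.624, -724.268], [-0.019, -0.673, -0.74, 924.902], [0.0, 0.0, 0.0, 1.0]]
wrist [[369.8390521368103, 0.0, 272.7909479662521], [0.0, 369.8390521368103, 212.12035272943228], [0.0, 0.0, 1.0]] [[1.0, 0.0, -0.002, 625.505], [-0.0, -0.961, -0.277, 79.068], [-0.002, 0.277, -0.961, 384.205], [0.0, 0.0, 0.0, 1.0]]
0.15 [6.24850751e+02 1.79492349e-02 2.33184709e+02] [-3.14077317e+00 -4.73584834e-05  1.57078442e+00] 1.0013630859221714
```

View pics/scene0.png

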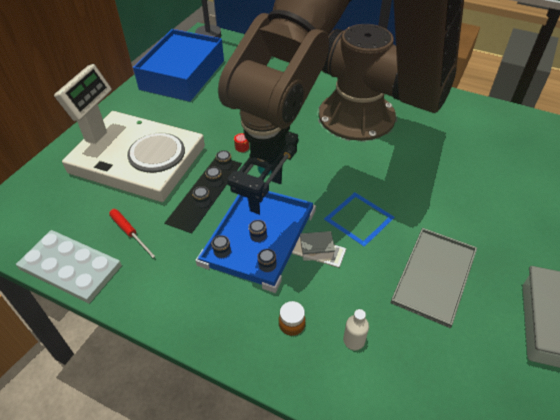

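View pics/side0.png

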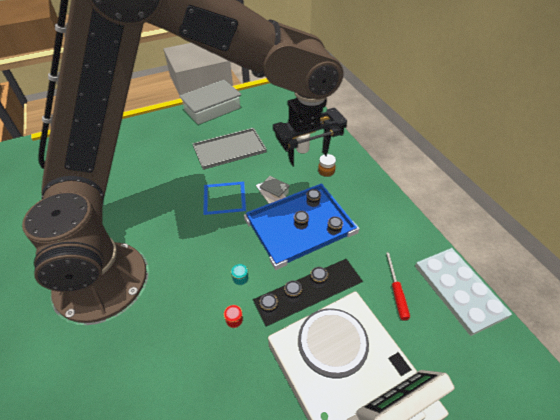

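```bash
cat > h.py <<'E'
import numpy as np, cv2
from cell import env
def cast(r,uv,z):
    uv=np.atleast_2d(np.asarray(uv,float)); K,T=r["K"],r["pose"]
    d=np.c_[uv,np.ones(len(uv))]@np.linalg.inv(K).T@T[:3,:3].T
    o=T[:3,3]; return o+d*((z-o[2])/d[:,2])[:,None]
def proj(r,p):
    p=np.atleast_2d(np.asarray(p,float)); T=r["pose"]
    c=(p-T[:3,3])@T[:3,:3]; q=c@r["K"].T; return q[:,:2]/q[:,2:]
def ortho(r,x0,x1,y0,y1,z,s=2.):
    """top-down resample at plane z; s px/mm; rows: x decreasing, cols: y decreasing"""
    c=np.array([[x1,y1,z],[x1,y0,z],[x0,y0,z],[x0,y1,z]],float)
    W,H=int((y1-y0)*s),int((x1-x0)*s)
    M=cv2.getPerspectiveTransform(proj(r,c).astype(np.float32),np.float32([[0,0],[W,0],[W,H],[0,H]]))
    return cv2.warpPerspective(r["img"],M,(W,H))
def st():
    s=env.state(); print("t",round(s["t"],2),"pos",s["eef_pos"].round(1),"rot",np.round(s["tcp_rot"],3),"open",round(s["opening"]*95,1),"F",np.round(s["ft_force"],1),"grip",s["grip_force"]); return s
E
python3 - <<'E'
from h import *
w=cv2.imread("pics/wrist0.png"); s=cv2.imread("pics/side0.png")
a=cv2.resize(s[230:345,215:385],None,fx=2.5,fy=2.5,interpolation=cv2.INTER_CUBIC)
b=cv2.resize(s[165:270,190:370],None,fx=2.5,fy=2.5,interpolation=cv2.INTER_CUBIC)
c=np.zeros((600,450,3),np.uint8); c[:287,:425]=a; c[300:562,:450]=b
cv2.imwrite("pics/crop1.png",c)
E
```

```text
Traceback (most recent call last):
ValueError: could not broadcast input array from shape (288,425,3) into shape (287,425,3)
```

View pics/wrist0.png

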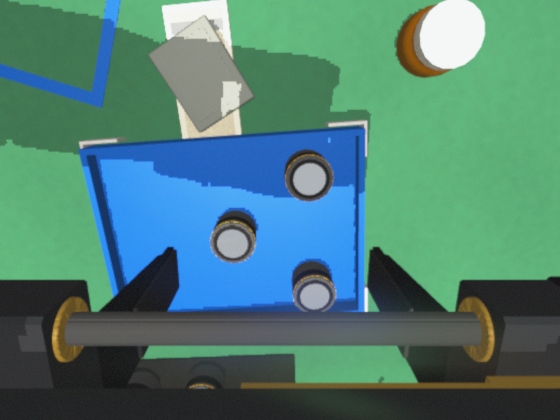

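Run:
```python
from h import *
s=cv2.imread("pics/side0.png")
a=cv2.resize(s[230:344,215:385],None,fx=3,fy=3,interpolation=cv2.INTER_CUBIC)
cv2.imwrite("pics/crop1.png",a)
rs=env.read_camera("side"); rw=env.read_camera("wrist"); rc=env.read_camera("scene")
def hsv(r): return cv2.cvtColor(r["img"],cv2.COLOR_BGR2HSV)
def blobs(m,amin,amax):
    n,l,st_,c=cv2.connectedComponentsWithStats(m.astype(np.uint8)); 
    return [(c[i].round(1),st_[i,4],l==i) for i in range(1,n) if amin<st_[i,4]<amax]
# glass discs: low sat, mid brightness
for r,n,box in((rs,"side",(230,345,215,385)),(rc,"scene",(140,230,160,240))):
    h=hsv(r); m=(h[...,1]<70)&(h[...,2]>90); k=np.zeros_like(m); k[box[0]:box[1],box[2]:box[3]]=1
    for c,a,_ in blobs(m&k,15,250): print(n,c,a,cast(r,c,41)[0].round(1))
h=hsv(rw); m=(h[...,1]<70)&(h[...,2]>90); m[:130]=0; m[320:]=0
for c,a,_ in blobs(m,300,2500): print("wrist",c,a,cast(rw,c,46)[0].round(1))
h=hsv(rs); m=(h[...,1]<70)&(h[...,2]>90); k=np.zeros_like(m);k[185:235,280:350]=1
for c,a,_ in blobs(m&k,15,250): print("side kept",c,a,cast(rs,c,46)[0].round(1))
# blue regions
for r,n in((rs,"side"),(rw,"wrist")):
    h=hsv(r); m=(h[...,0]>98)&(h[...,0]<125)&(h[...,1]>140)&(h[...,2]>50)
    for c,a,k in blobs(m,150,200000):
        ct=max(cv2.findContours(k.astype(np.uint8),0,2)[0],key=cv2.contourArea)
        hull=cv2.convexHull(ct); q=cv2.approxPolyN(hull,4) if hasattr(cv2,"approxPolyN") else cv2.approxPolyDP(hull,5,True)
        q=q.reshape(-1,2); print(n,a,q.tolist()); 
        for z in(0,28): print(z,cast(r,q,z)[:,:2].round(0).tolist())
# plate tray, turntable
print(proj(rw,[[625,0,0]]),proj(rw,[[625,0,214]]))
```

```text
side [352.4 232.7] 57 [ 693.4 -164.3   41. ]
side [277.5 263.4] 114 [ 456.6 -173.4   41. ]
side [319.2 273.3] 119 [ 544.5 -246.4   41. ]
side [292.3 286.8] 109 [ 463.  -254.4   41. ]
side [293.  292.1] 25 [ 458.2 -269.    41. ]
side [268.1 301.4] 136 [ 390.5 -267.6   41. ]
scene [222.7 154.5] 65 [ 390.2 -268.6   41. ]
scene [212.8 171.4] 70 [ 462.5 -257.5   41. ]
scene [200.2 191.4] 75 [ 543.3 -247.4   41. ]
wrist [207.8 133.1] 430 [566.6  55.3  46. ]
wrist [309.  178.7] 866 [658.5  13.8  46. ]
wrist [231.6 239.7] 354 [584.8 -46.4  46. ]
wrist [231.9 243.1] 748 [585.  -49.9  46. ]
wrist [313.  291.8] 345 [ 665.7 -102.6   46. ]
wrist [314.2 295.9] 667 [ 667.1 -107.3   46. ]
wrist [317.6 317.8] 450 [ 671.4 -132.6   46. ]
side kept [283.6 190.6] 101 [580.5  65.9  46. ]
side kept [313.4 193.4] 63 [660.1  16.6  46. ]
side kept [300.8 215.4] 76 [585.3 -49.   46. ]
side kept [335.2 222.1] 97 [ 665.4 -113.2   46. ]
side 452 [[246, 210], [203, 215], [204, 184], [244, 181]]
0 [[455.0, 78.0], [325.0, 113.0], [366.0, 246.0], [494.0, 204.0]]
28 [[449.0, 53.0], [322.0, 88.0], [362.0, 217.0], [487.0, 176.0]]
side 4477 [[360, 230], [276, 267], [243, 213], [321, 182]]
0 [[741.0, -139.0], [458.0, -157.0], [442.0, 70.0], [730.0, 93.0]]
28 [[725.0, -156.0], [451.0, -174.0], [436.0, 46.0], [715.0, 68.0]]
wrist 2673 [[101, 108], [0, 77], [0, 64], [122, -10]]
0 [[453.0, 77.0], [358.0, 106.0], [360.0, 118.0], [486.0, 182.0]]
28 [[465.0, 77.0], [377.0, 104.0], [379.0, 115.0], [496.0, 174.0]]
wrist 38825 [[364, 311], [116, 311], [77, 146], [364, 125]]
0 [[732.0, -152.0], [441.0, -152.0], [423.0, 39.0], [717.0, 60.0]]
28 [[724.0, -135.0], [454.0, -136.0], [438.0, 42.0], [711.0, 61.0]]
[[272.92272218 183.30320305]] [[272.3547737  269.47934077]]
```

View pics/crop1.png

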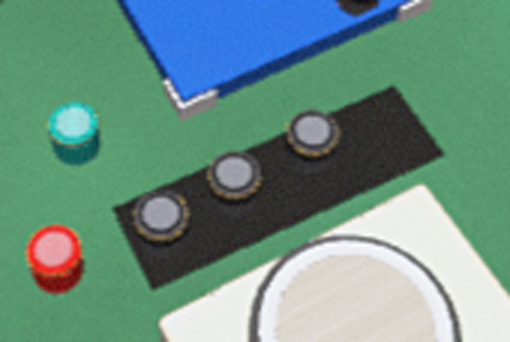

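```bash
python3 -m crank '[[-247,-81,113,0,62],[-247,-81,113,0,62],[-247,-81,113,0,62],[-247,-81,113,0,62],[-247,-81,113,0,62],[-247,-81,113,0,62],[-247,-81,113,0,62],[-247,-81,113,0,62],[-247,-81,113,0,62],[-247,-81,113,0,62]]'
python3 - <<'E'
from h import *
st(); r=env.read_camera("wrist"); cv2.imwrite("pics/w1.png",r["img"])
print(proj(r,[[544,-247,41],[462.8,-256,41]]))
E
```

```text
t: 1.13
eef_pos: [544.2, -246.8, 120.8]
tcp_rot: [3.141, -0.0, 1.57]
ft_force: [0.6, 0.2, -0.0]
opening: 0.656
grip_force: 0.0
t 1.13 pos [ 544.2 -246.8  120.8] rot [ 3.141 -0.     1.57 ] open 62.3 F [ 0.6  0.2 -0. ] grip 0.0
[[272.04059414 230.64508025]
 [150.18266164 243.48994457]]
```

View pics/w1.png

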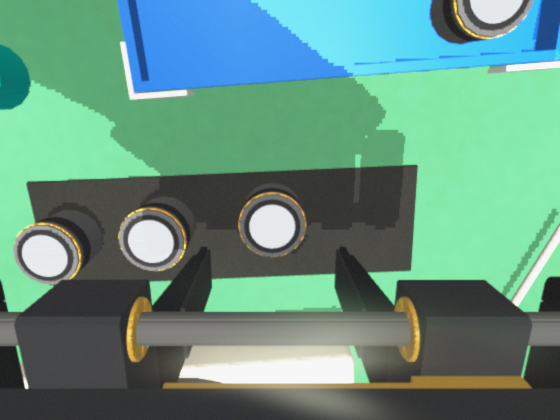

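The target lens is at (272,227), 4 px from the prediction and centred between the fingers; the other two are at (152,239) and (49,255).

```bash
python3 -m crank '[[2,0,30,0,62],[2,0,60,0,62],[2,0,85,0,62],[2,0,94,0,62],[2,0,94,0,62],[2,0,94,0,30],[2,0,94,0,30],[2,0,94,0,30],[2,0,94,0,30],[2,0,94,0,30]]'
python3 -m crank '[[0,0,0,0,30],[0,0,-10,0,30],[0,0,-40,0,30],[0,0,-80,0,30],[0,0,-93,0,30],[0,0,-93,0,30]]'
```

```text
t: 2.02
eef_pos: [544.7, -245.2, 28.1]
tcp_rot: [3.14, 0.001, 1.571]
ft_force: [0.2, 2.0, 7.8]
opening: 0.459
grip_force: 30.0
t: 2.52
eef_pos: [545.3, -245.7, 124.2]
tcp_rot: [3.136, 0.003, 1.571]
ft_force: [-0.2, -0.1, -0.7]
opening: 0.46
grip_force: 30.0
```

```bash
python3 -m crank '[[40,13,0,0,30],[80,26,0,0,30],[115,37,0,0,30],[133,42,0,0,30],[133,42,0,0,30],[133,42,0,0,30]]'
python3 - <<'E'
from h import *
st(); r=env.read_camera("wrist"); cv2.imwrite("pics/w2.png",r["img"])
E
```

```text
t: 3.02
eef_pos: [585.8, -111.1, 119.2]
tcp_rot: [-3.141, -0.0, 1.573]
ft_force: [0.2, -0.1, -1.0]
opening: 0.461
grip_force: 30.0
t 3.02 pos [ 585.8 -111.1  119.2] rot [-3.141 -0.     1.573] open 43.8 F [ 0.2 -0.1 -1. ] grip 29.999135434627533
```

View pics/w2.png

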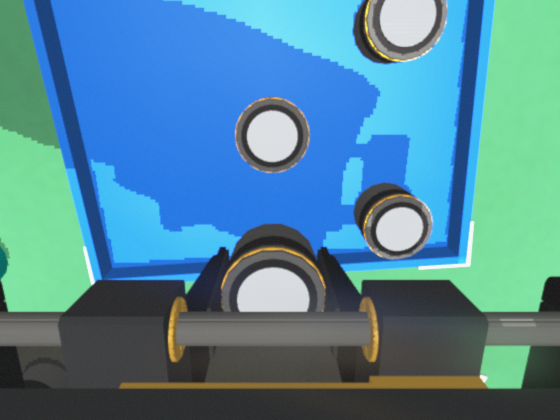

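Lens held over the tray, between the kept ones at (272,135) and (398,228); place is free.

```bash
python3 -m crank '[[0,0,30,0,30],[0,0,60,0,30],[0,0,75,0,30],[0,0,82,0,30],[0,0,86,0,30],[0,0,87,0,30],[0,0,87,0,30],[0,0,87,0,30]]'
python3 -m crank '[[0,0,0,0,56],[0,0,0,0,56],[0,0,0,0,56],[0,0,0,0,56],[0,0,-20,0,56],[0,0,-60,0,56],[0,0,-87,0,56],[0,0,-87,0,56]]'
```

```text
t: 3.73
eef_pos: [586.4, -112.4, 33.6]
tcp_rot: [3.14, 0.0, 1.57]
ft_force: [0.4, -0.2, -0.3]
opening: 0.461
grip_force: 30.0
t: 4.4
eef_pos: [588.0, -112.5, 124.9]
tcp_rot: [3.134, 0.002, 1.571]
ft_force: [0.6, -1.2, 0.3]
opening: 0.589
grip_force: 0.0
```

```bash
python3 -m crank '[[-143,-123,0,0,62],[-143,-123,0,0,62],[-143,-123,0,0,62],[-143,-123,0,0,62],[-143,-123,0,0,62],[-143,-123,0,0,62],[-143,-123,0,0,62],[-143,-123,0,0,62]]'
python3 - <<'E'
from h import *
st(); r=env.read_camera("wrist"); h=cv2.cvtColor(r["img"],cv2.COLOR_BGR2HSV); m=((h[...,1]<60)&(h[...,2]>150)).astype(np.uint8); m[300:]=0
n,l,s,c=cv2.connectedComponentsWithStats(m)
for i in range(1,n):
    if 800<s[i,4]<3500: print(c[i].round(0),s[i,4],cast(r,c[i],41)[0].round(1))
E
```

```text
t: 5.07
eef_pos: [463.3, -254.6, 119.5]
tcp_rot: [3.142, -0.0, 1.571]
ft_force: [-0.3, -0.3, 0.6]
opening: 0.651
grip_force: 0.0
t 5.07 pos [ 463.3 -254.6  119.5] rot [ 3.142 -0.     1.571] open 61.9 F [-0.3 -0.3  0.6] grip 0.0
[271.  69.] 811 [ 462.5 -155.4   41. ]
[86. 57.] 2184 [ 355.8 -148.6   41. ]
[272. 230.] 1601 [ 463.4 -254.2   41. ]
[ 25. 233.] 1488 [ 300.8 -256.2   41. ]
[163. 245.] 1558 [ 391.1 -264.5   41. ]
```

```bash
python3 -m crank '[[0,0,30,0,62],[0,0,60,0,62],[0,0,83,0,62],[0,0,92,0,62],[0,0,92,0,62],[0,0,92,0,30],[0,0,92,0,30],[0,0,92,0,30],[0,0,92,0,30],[0,0,92,0,30]]'
python3 -m crank '[[0,0,0,0,30],[0,0,-10,0,30],[0,0,-40,0,30],[0,0,-80,0,30],[0,0,-92,0,30],[0,0,-92,0,30],[0,0,-92,0,30],[0,0,-92,0,30]]'
python3 -m crank '[[40,13,0,0,30],[80,26,0,0,30],[115,37,0,0,30],[137,44,0,0,30],[137,44,0,0,30],[137,44,0,0,30],[137,44,0,0,30]]'
```

```text
t: 5.95
eef_pos: [463.6, -255.2, 28.8]
tcp_rot: [3.14, 0.001, 1.571]
ft_force: [1.0, 2.9, 8.2]
opening: 0.459
grip_force: 30.0
t: 6.62
eef_pos: [462.6, -254.7, 119.2]
tcp_rot: [-3.141, -0.0, 1.571]
ft_force: [0.4, 0.4, -1.4]
opening: 0.454
grip_force: 30.0
t: 7.2
eef_pos: [506.6, -118.2, 118.8]
tcp_rot: [-3.14, -0.0, 1.571]
ft_force: [-0.6, 0.3, -0.2]
opening: 0.46
grip_force: 30.0
```

```bash
python3 -m crank '[[0,4,30,0,30],[0,4,60,0,30],[0,4,75,0,30],[0,4,82,0,30],[0,4,86,0,30],[0,4,87,0,30],[0,4,87,0,30],[0,4,87,0,30]]'
python3 -m crank '[[0,0,0,0,54],[0,0,0,0,54],[0,0,0,0,54],[0,0,0,0,54],[0,0,-20,0,54],[0,0,-60,0,54],[0,0,-87,0,54],[0,0,-87,0,54],[0,0,-87,0,54]]'
python3 -m crank '[[-147,-120,0,0,62],[-147,-120,0,0,62],[-147,-120,0,0,62],[-147,-120,0,0,62],[-147,-120,0,0,62],[-147,-120,0,0,62],[-147,-120,0,0,62],[-147,-120,0,0,62]]'
python3 - <<'E'
from h import *
st(); r=env.read_camera("wrist"); h=cv2.cvtColor(r["img"],cv2.COLOR_BGR2HSV); m=((h[...,1]<60)&(h[...,2]>150)).astype(np.uint8); m[300:]=0
n,l,s,c=cv2.connectedComponentsWithStats(m)
for i in range(1,n):
    if 800<s[i,4]<3500: print(c[i].round(0),s[i,4],cast(r,c[i],41)[0].round(1))
E
```

```text
t: 7.87
eef_pos: [511.4, -118.3, 33.5]
tcp_rot: [3.14, 0.001, 1.571]
ft_force: [0.6, -0.1, 0.1]
opening: 0.455
grip_force: 30.0
t: 8.62
eef_pos: [511.5, -118.1, 121.0]
tcp_rot: [3.139, 0.001, 1.571]
ft_force: [-0.4, 0.5, 0.0]
opening: 0.568
grip_force: 0.0
t: 9.28
eef_pos: [391.0, -264.5, 118.9]
tcp_rot: [-3.141, -0.001, 1.57]
ft_force: [-0.3, -0.1, 0.2]
opening: 0.654
grip_force: 0.0
t 9.28 pos [ 391.  -264.5  118.9] rot [-3.141e+00 -1.000e-03  1.570e+00] open 62.1 F [-0.3 -0.1  0.2] grip 0.0
[385.  52.] 931 [ 455.5 -156.    41. ]
[209.  38.] 2266 [ 355.1 -148.7   41. ]
[132. 219.] 1530 [ 300.1 -256.3   41. ]
[273. 231.] 1596 [ 391.3 -264.5   41. ]
```

```bash
python3 -m crank '[[0,0,30,0,62],[0,0,60,0,62],[0,0,83,0,62],[0,0,92,0,62],[0,0,92,0,62],[0,0,92,0,30],[0,0,92,0,30],[0,0,92,0,30],[0,0,92,0,30],[0,0,92,0,30]]'
python3 -m crank '[[0,0,0,0,30],[0,0,-10,0,30],[0,0,-40,0,30],[0,0,-80,0,30],[0,0,-92,0,30],[0,0,-92,0,30],[0,0,-92,0,30],[0,0,-92,0,30]]'
python3 -m crank '[[35,19,0,0,30],[70,38,0,0,30],[105,57,0,0,30],[140,77,0,0,30],[175,96,0,0,30],[209,116,0,0,30],[209,116,0,0,30],[209,116,0,0,30],[209,116,0,0,30],[209,116,0,0,30]]'
python3 - <<'E'
from h import *
st(); r=env.read_camera("wrist"); cv2.imwrite("pics/w3.png",r["img"])
E
```

```text
t: 10.17
eef_pos: [391.5, -265.2, 28.7]
tcp_rot: [3.14, 0.001, 1.571]
ft_force: [1.7, 2.3, 8.0]
opening: 0.456
grip_force: 30.0
t: 10.83
eef_pos: [390.7, -264.7, 119.4]
tcp_rot: [-3.141, -0.0, 1.571]
ft_force: [0.7, 0.3, -0.8]
opening: 0.459
grip_force: 30.0
t: 11.67
eef_pos: [506.3, -56.8, 119.0]
tcp_rot: [-3.14, -0.0, 1.57]
ft_force: [0.3, -0.8, 0.0]
opening: 0.453
grip_force: 30.0
t 11.67 pos [506.3 -56.8 119. ] rot [-3.14 -0.    1.57] open 43.1 F [ 0.3 -0.8  0. ] grip 29.99941885471344
```

View pics/w3.png

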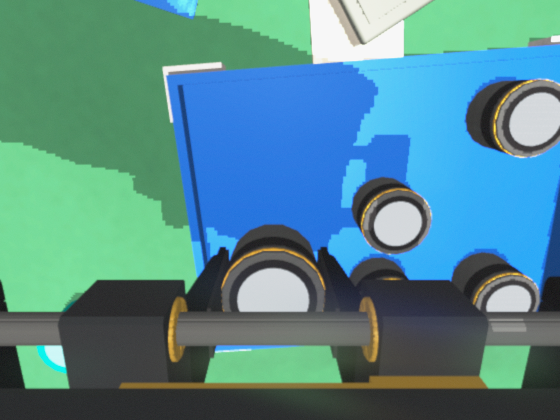

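```bash
python3 -m crank '[[0,4,30,0,30],[0,4,60,0,30],[0,4,72,0,30],[0,4,79,0,30],[0,4,83,0,30],[0,4,84,0,30],[0,4,84,0,30],[0,4,84,0,30]]'
python3 -m crank '[[0,0,0,0,54],[0,0,0,0,54],[0,0,0,0,54],[0,0,0,0,54],[0,0,-20,0,54],[0,0,-60,0,54],[0,0,-87,0,54],[0,0,-127,0,54],[0,0,-127,0,54],[0,0,-127,0,54]]'
python3 -m crank '[[40,20,0,0,90],[60,55,0,0,90],[60,55,0,0,90],[60,55,0,0,90],[60,55,0,0,90]]'
python3 - <<'E'
from h import *
st(); r=env.read_camera("wrist"); cv2.imwrite("pics/w4.png",r["img"])
r=env.read_camera("scene"); cv2.imwrite("pics/sc4.png",r["img"]);
E
```

```text
t: 12.38
eef_pos: [511.4, -56.2, 36.5]
tcp_rot: [3.14, 0.0, 1.571]
ft_force: [1.0, 0.5, 0.2]
opening: 0.459
grip_force: 30.0
t: 13.22
eef_pos: [511.7, -56.1, 164.6]
tcp_rot: [3.137, 0.001, 1.571]
ft_force: [0.0, -0.0, -0.9]
opening: 0.569
grip_force: 0.0
t: 13.63
eef_pos: [565.2, 4.2, 161.2]
tcp_rot: [-3.139, -0.0, 1.571]
ft_force: [0.2, 0.3, -0.6]
opening: 0.862
grip_force: 0.0
t 13.63 pos [565.2   4.2 161.2] rot [-3.139 -0.     1.571] open 81.9 F [ 0.2  0.3 -0.6] grip 0.0
```

View pics/w4.png

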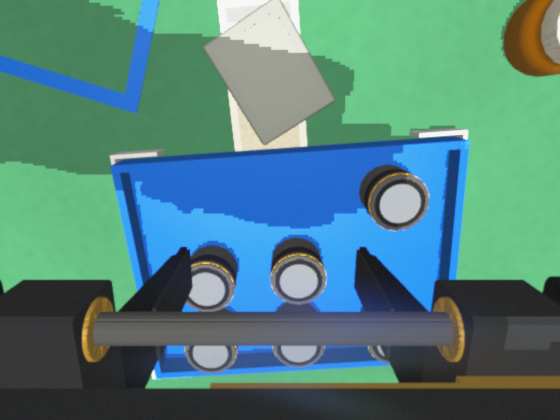

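All six barrels are upright in the tray ((208,283),(298,272),(398,198) + bottom row (212,345),(297,345),(380,345)); the box's lid lies at (270,70), rotated about 30° on the plate.

```bash
python3 -m crank '[[40,0,0,0,90],[80,0,0,0,90],[80,0,0,0,90],[80,0,0,0,90],[80,0,0,0,90],[80,0,0,0,90]]'
python3 - <<'E'
from h import *
st(); r=env.read_camera("wrist"); cv2.imwrite("pics/w5.png",r["img"]);
import pickle; pickle.dump(r,open("w5.pkl","wb"))
E
```

```text
t: 14.23
eef_pos: [565.9, 82.8, 162.6]
tcp_rot: [-3.141, 0.0, 1.57]
ft_force: [-0.6, 0.4, -0.8]
opening: 0.949
grip_force: 0.0
t 14.23 pos [565.9  82.8 162.6] rot [-3.141  0.     1.57 ] open 90.1 F [-0.6  0.4 -0.8] grip 0.0
```

View pics/w5.png

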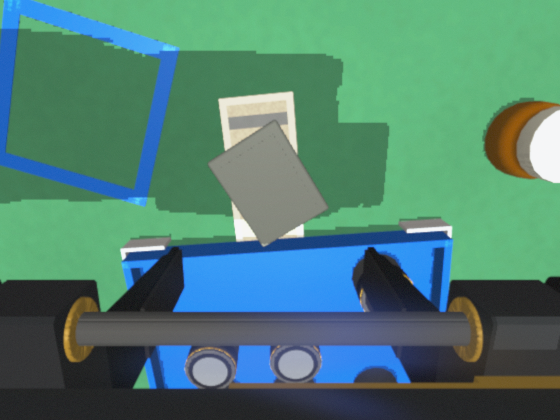

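The lid's corners are at (208,163),(275,121),(328,207),(263,246); the plate's far end (219,98)-(295,92), its tray-side edge points (237,242),(303,238); the tape corner (178,48).

Run:
```python
from h import *
import pickle; r=pickle.load(open("w5.pkl","rb"))
b=cast(r,[(208,163),(275,121),(328,207),(263,246)],44)[:,:2]
print(b.round(1),b.mean(0)); 
for i in range(4):
    d=b[(i+1)%4]-b[i]; print(np.linalg.norm(d).round(1),np.degrees(np.arctan2(d[1],d[0])).round(1))
p=cast(r,[(219,98),(295,92),(303,238),(237,242)],6)[:,:2]; print("plate",p.round(1),p[:2].mean(0),p[2:].mean(0), np.degrees(np.arctan2(*(p[1]-p[0])[::-1])))
print("tape",cast(r,[(178,48),(140,203),(0,158)],0)[:,:2].round(1), cast(r,[(162,55),(132,190),(4,150),(19,10)],0)[:,:2].round(1).tolist())
print("tray +y top",cast(r,[(123,254),(450,230)],34)[:,:2].round(1))
c=pickle.loads(pickle.dumps(env.read_camera("scene")))
h=c["img"]; 
g=cv2.cvtColor(h,cv2.COLOR_BGR2HSV)
m=((g[...,1]<70)).astype(np.uint8)
m[:225]=0;m[330:]=0;m[:,:390]=0;m[:,482:]=0
ct=max(cv2.findContours(m,0,2)[0],key=cv2.contourArea); q=cv2.approxPolyN(cv2.convexHull(ct),4).reshape(-1,2); t=cast(c,q,12)[:,:2]; print("ptray",q.tolist(),t.round(0).tolist(),t.mean(0))
```

```text
[[518.8 121.5]
 [567.8 151.3]
 [607.8  88. ]
 [558.4  56.6]] [563.19913539 104.35557855]
57.3 31.3
74.8 -57.6
58.6 -147.5
76.1 121.4
plate [[523.4 167.6]
 [583.8 172.1]
 [592.7  49.3]
 [534.3  45.6]] [553.58799907 169.83847026] [563.47278785  47.42757702] 4.209884686230211
tape [[492.  205.2]
 [449.6  79.8]
 [334.8 119.4]] [[479.1, 200.1], [443.8, 91.5], [339.6, 126.1], [372.6, 232.1]]
tray +y top [[444.1  45.9]
 [707.4  66.2]]
ptray [[477, 247], [451, 328], [389, 302], [422, 227]] [[381.0, 459.0], [631.0, 454.0], [628.0, 312.0], [377.0, 318.0]] [504.47133393 385.88573412]
```

```bash
python3 -m crank '[[21,-3,0,-7,78],[21,-3,20,-14,78],[21,-3,40,-21,78],[21,-3,60,-28,78],[21,-3,60,-31.5,78],[21,-3,60,-31.5,78],[21,-3,60,-31.5,78],[21,-3,60,-31.5,78]]'
python3 - <<'E'
from h import *
st(); r=env.read_camera("wrist"); cv2.imwrite("pics/w6.png",r["img"])
E
```

```text
t: 15.0
eef_pos: [563.4, 104.5, 103.2]
tcp_rot: [3.141, 0.001, 2.117]
ft_force: [0.4, -0.4, -0.2]
opening: 0.824
grip_force: 0.0
t 15.0 pos [563.4 104.5 103.2] rot [3.141e+00 1.000e-03 2.117e+00] open 78.3 F [ 0.4 -0.4 -0.2] grip 0.0
```

View pics/w6.png

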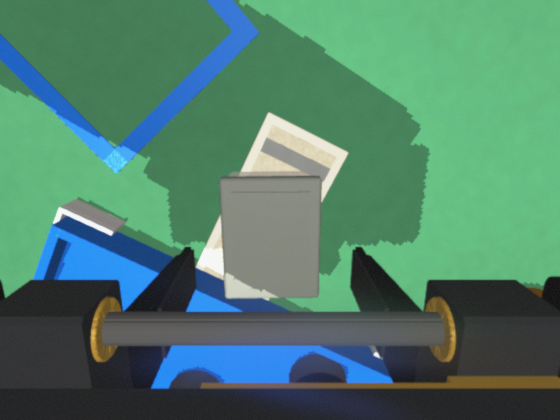

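```bash
python3 -m crank '[[0,0,30,0,78],[0,0,55,0,78],[0,0,65,0,78],[0,0,65,0,78],[0,0,65,0,40],[0,0,65,0,40],[0,0,65,0,40],[0,0,65,0,40],[0,0,65,0,40],[0,0,65,0,40]]'
python3 -m crank '[[0,0,-5,0,40],[0,0,-20,0,40],[0,0,-45,0,40],[0,0,-62,0,40],[0,0,-62,0,40],[0,0,-62,0,40]]'
```

```text
t: 15.88
eef_pos: [563.5, 105.0, 38.9]
tcp_rot: [3.14, 0.001, 2.121]
ft_force: [-2.2, -0.5, 7.2]
opening: 0.627
grip_force: 30.0
t: 16.38
eef_pos: [563.2, 105.1, 100.4]
tcp_rot: [3.14, 0.001, 2.121]
ft_force: [-0.6, 0.3, -1.7]
opening: 0.625
grip_force: 30.0
```

```bash
python3 -m crank '[[30,-24,0,0,40],[60,-48,0,0,40],[90,-72,0,0,40],[115,-91,0,0,40],[128,-102,0,0,40],[128,-102,0,0,40],[128,-102,0,0,40],[128,-102,30,0,40],[128,-102,55,0,40],[128,-102,55,0,40]]'
python3 -m crank '[[0,0,6,0,40],[0,0,10,0,40],[0,0,11,0,40],[0,0,11,0,40],[0,0,11,0,40]]'
```

```text
t: 17.22
eef_pos: [408.9, 160.2, 41.2]
tcp_rot: [-3.137, -0.001, 2.12]
ft_force: [-0.5, -0.6, -1.9]
opening: 0.627
grip_force: 30.0
t: 17.63
eef_pos: [409.6, 160.9, 34.3]
tcp_rot: [3.14, 0.0, 2.12]
ft_force: [-0.5, -0.1, -1.6]
opening: 0.627
grip_force: 30.0
```

```bash
python3 -m crank '[[0,0,1,0,40],[0,0,1.5,0,40],[0,0,1.5,0,78],[0,0,1.5,0,78],[0,0,1.5,0,78],[0,0,1.5,0,78],[0,0,-25,0,78],[0,0,-65,0,78],[0,0,-100,0,78],[0,0,-130,0,78]]'
python3 -m crank '[[-35,30,0,7,78],[-70,60,0,14,78],[-104,90,0,21,78],[-104,90,0,28,78],[-104,90,0,35,78],[-104,90,0,35,78],[-104,90,0,35,78]]'
python3 - <<'E'
from h import *
st(); r=env.read_camera("wrist"); cv2.imwrite("pics/w7.png",r["img"]);
import pickle; pickle.dump(r,open("w7.pkl","wb"))
r=env.read_camera("side"); cv2.imwrite("pics/s7.png",r["img"]);
E
```

```text
t: 18.47
eef_pos: [409.0, 160.8, 165.8]
tcp_rot: [3.141, 0.0, 2.121]
ft_force: [0.3, 0.5, -0.3]
opening: 0.822
grip_force: 0.0
t: 19.05
eef_pos: [539.8, 119.2, 163.3]
tcp_rot: [-3.141, 0.0, 1.514]
ft_force: [-0.3, 0.6, 0.9]
opening: 0.824
grip_force: 0.0
t 19.05 pos [539.8 119.2 163.3] rot [-3.141  0.     1.514] open 78.2 F [-0.3  0.6  0.9] grip 0.0
```

View pics/w7.png

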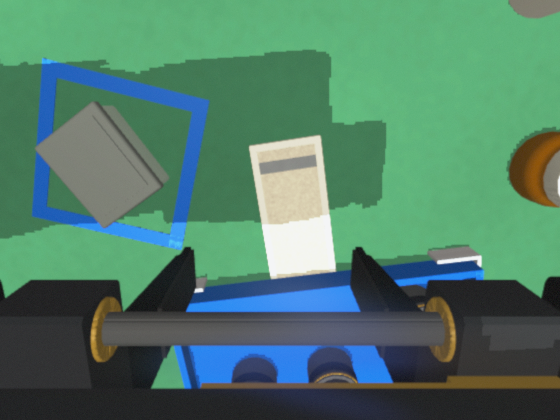

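View pics/s7.png

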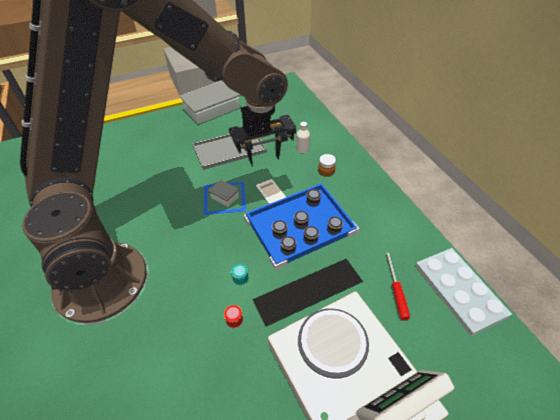

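Box stands inside the taped square (lid at (100,163)), the plate is exposed: far end (249,147)-(320,136), tray edge (271,277)-(334,270); the side view shows six lenses upright in the tray.

Run:
```python
from h import *
import pickle; r=pickle.load(open("w7.pkl","rb"))
p=cast(r,[(249,147),(320,136),(335,270),(271,277)],6)[:,:2]; print(p.round(1).tolist())
e=p[:2].mean(0); n=p[2:].mean(0); d=(e-n)/np.linalg.norm(e-n)
for a,b in((p[0],p[1]),(p[3],p[2])): print(np.linalg.norm(b-a),np.degrees(np.arctan2(*(b-a)[::-1])))
a=np.degrees(np.arctan2(*d[::-1])); print("dir",a,"len",np.linalg.norm(e-n))
t=cast(r,[(190,300),(480,268)],33)[:,:2]; print("tray edge",t.round(1))
s=st(); y=s["tcp_rot"][2]; tx=np.array([np.cos(y),np.sin(y)]); ty=np.array([np.sin(y),-np.cos(y)])
for k in(65,75): 
    g=e-d*k; D=g-s["eef_pos"][:2]; print(k,g,"dx",D@tx,"dy",D@ty,"turn",np.degrees(y)-a)
# tape/box check
b=cast(r,[(37,150),(97,102),(168,182),(105,227)],38)[:,:2]; print("lid",b.mean(0).round(1),cast(r,[(46,60),(208,101),(178,247),(34,215)],0)[:,:2].mean(0).round(1))
```

```text
[[522.9, 166.3], [581.6, 171.9], [592.6, 51.4], [534.1, 47.7]]
59.00294018020384 5.408192533551341
58.58834429454569 3.5845267756616113
dir 95.2930130616922 len 120.01647139355025
tray edge [[465.   43.4]
 [708.1  59.2]]
t 19.15 pos [539.7 119.5 163.7] rot [-3.141  0.     1.514] open 77.6 F [-0.9  0.6 -0.5] grip 0.0
65 [558.26473351 104.35869313] dx -14.01266371161976 dy 19.394670892824546 turn -8.548367420589898
75 [559.18722514  94.40133358] dx -23.901571057604258 dy 20.88111345899857 turn -8.548367420589898
lid [413.9 161.2] [409.4 161. ]
```

```bash
python3 -m crank '[[-19,20,20,-7,82],[-19,20,60,-8,82],[-19,20,95,-8,82],[-19,20,110,-8,82],[-19,20,125,-8,82],[-19,20,135,-8,82],[-19,20,140,-8,82],[-19,20,140,-8,82],[-19,20,140,-8,82]]'
```

```text
t: 19.9
eef_pos: [559.2, 99.2, 24.2]
tcp_rot: [3.141, 0.0, 1.65]
ft_force: [-0.4, 0.1, -0.2]
opening: 0.865
grip_force: 0.0
```

```bash
python3 -m crank '[[0,0,2,0,82],[0,0,3,0,82],[0,0,3,0,82],[0,0,3,0,45],[0,0,3,0,45],[0,0,3,0,45],[0,0,3,0,45],[0,0,3,0,45],[0,0,3,0,45],[0,0,3,0,45]]'
```

```text
t: 20.73
eef_pos: [559.1, 99.0, 20.7]
tcp_rot: [3.142, 0.0, 1.649]
ft_force: [-0.5, 0.3, 2.3]
opening: 0.624
grip_force: 30.0
```

```bash
python3 -m crank '[[2,0,0,0,45],[5,0,0,0,45],[9,0,0,0,45],[13,0,0,0,45],[17,0,0,0,45],[21,0,0,0,45],[25,0,0,0,45],[29,0,0,0,45],[33,0,0,0,45],[37,0,0,0,45]]'
python3 -m crank '[[4,0,0,0,45],[8,0,0,0,45],[12,0,0,0,45],[16,0,0,0,45],[20,0,0,0,45],[24,0,0,0,45],[28,0,0,0,45],[32,0,0,0,45],[36,0,0,0,45],[40,0,0,0,45]]'
python3 -m crank '[[5,0,0,0,45],[10,0,0,0,45],[15,0,0,0,45],[20,0,0,0,45],[25,0,0,0,45],[30,0,0,0,45],[35,0,0,0,45],[40,0,0,0,45],[40,0,0,0,45],[40,0,0,0,45]]'
python3 - <<'E'
from h import *
st(); r=env.read_camera("wrist"); cv2.imwrite("pics/w8.png",r["img"])
E
```

```text
t: 21.57
eef_pos: [556.2, 136.3, 20.7]
tcp_rot: [3.141, 0.0, 1.649]
ft_force: [0.8, -4.0, 3.7]
opening: 0.624
grip_force: 30.0
t: 22.4
eef_pos: [553.0, 176.3, 20.7]
tcp_rot: [3.141, -0.0, 1.649]
ft_force: [0.9, -2.2, 4.2]
opening: 0.628
grip_force: 30.0
t: 23.23
eef_pos: [549.8, 216.5, 20.7]
tcp_rot: [3.141, -0.001, 1.65]
ft_force: [0.3, 2.3, 4.3]
opening: 0.624
grip_force: 30.0
t 23.23 pos [549.8 216.5  20.7] rot [ 3.141e+00 -1.000e-03  1.650e+00] open 59.2 F [0.3 2.3 4.3] grip 29.99117374420166
```

View pics/w8.png

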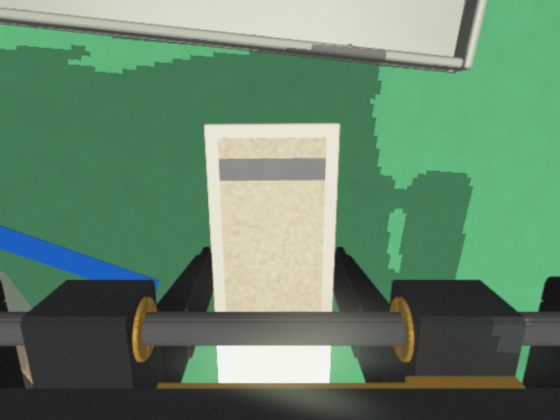

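The plate is drawn clear and square in the gripper (far end (206,125)-(338,125)); the plate tray's near edge runs (0,10)-(470,68).

```bash
python3 -m crank '[[0,0,-10,0,45],[0,0,-30,0,45],[0,0,-60,0,45],[0,0,-95,0,45],[0,0,-130,0,45],[0,0,-155,0,45],[0,0,-155,0,45],[0,0,-155,0,45]]'
python3 -m crank '[[20,-6,0,-7,45],[40,-13,0,-14,45],[60,-20,0,-21,45],[80,-26,0,-28,45],[100,-33,0,-35,45],[120,-40,0,-42,45],[140,-46,0,-49,45],[160,-52,0,-56,45],[175,-57,0,-63,45],[175,-57,0,-70,45]]'
python3 -m crank '[[0,0,0,-7,45],[0,0,0,-13.5,45],[0,0,0,-13.5,45],[0,0,0,-13.5,45],[0,0,0,-13.5,45]]'
python3 - <<'E'
from h import *
st(); r=env.read_camera("wrist"); cv2.imwrite("pics/w9.png",r["img"])
rs=env.read_camera("scene"); cv2.imwrite("pics/sc9.png",rs["img"]); rd=env.read_camera("side")
a=np.zeros((420,800,3),np.uint8); a[:,:560]=r["img"]
b=cv2.resize(rs["img"][150:350,160:500],(240,141)); a[:141,560:]=b
c=cv2.resize(rd["img"][100:300,150:390],(240,200)); a[150:350,560:]=c
cv2.imwrite("pics/comb9.png",a)
E
```

```text
t: 23.95
eef_pos: [550.0, 215.5, 177.1]
tcp_rot: [3.139, -0.0, 1.649]
ft_force: [-0.9, -0.6, -0.2]
opening: 0.626
grip_force: 30.0
t: 24.78
eef_pos: [477.5, 387.4, 173.9]
tcp_rot: [-3.14, -0.002, 2.879]
ft_force: [-0.3, 0.2, -0.7]
opening: 0.624
grip_force: 30.0
t: 25.2
eef_pos: [479.1, 385.4, 174.9]
tcp_rot: [-3.141, -0.001, 3.103]
ft_force: [-0.4, 0.4, -0.3]
opening: 0.627
grip_force: 30.0
t 25.2 pos [479.1 385.4 174.9] rot [-3.141e+00 -1.000e-03  3.103e+00] open 59.6 F [-0.4  0.4 -0.3] grip 29.990298449993134
```

View pics/comb9.png

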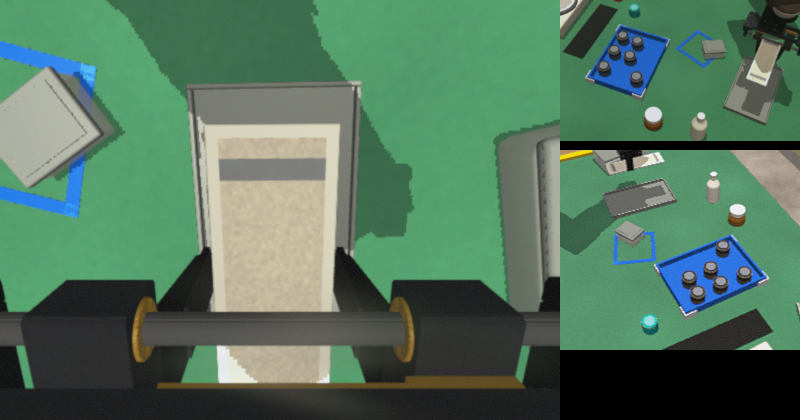

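The plate hangs centred over the plate tray (tray end (188,86)-(360,83)); the tray is flat with six lenses; but the box has been knocked onto the tape's edge, (50,125). Plate first, then the box.

Run:
```python
from h import *
r=env.read_camera("wrist")
print("tray end",cast(r,[(188,86),(360,83)],16).round(1).tolist(),"plate end",cast(r,[(206,125),(340,125)],160).round(1).tolist())
```

```text
tray end [[383.9, 322.3, 16.0], [386.8, 459.0, 16.0]] plate end [[408.6, 359.6, 160.0], [410.8, 418.4, 160.0]]
```

```bash
python3 -m crank '[[0,0,35,0,45],[0,0,70,0,45],[0,0,105,0,45],[0,0,125,0,45],[0,0,138,0,45],[0,0,143,0,45],[0,0,146,0,45],[0,0,148,0,45],[0,0,148,0,45],[0,0,148,0,45]]'
```

```text
t: 26.23
eef_pos: [479.7, 386.0, 28.8]
tcp_rot: [3.141, 0.002, 3.107]
ft_force: [0.1, -0.8, 0.1]
opening: 0.624
grip_force: 30.0
```

```bash
python3 -m crank '[[0,0,1.5,0,45],[0,0,3,0,45],[0,0,3,0,45],[0,0,3,0,45]]'
python3 -m crank '[[0,0,0,0,72],[0,0,0,0,72],[0,0,0,0,72],[0,0,0,0,72],[0,0,-10,0,72],[0,0,-40,0,72],[0,0,-80,0,72],[0,0,-120,0,72],[0,0,-145,0,72],[0,0,-145,0,72]]'
python3 - <<'E'
from h import *
s=st(); r=env.read_camera("wrist"); cv2.imwrite("pics/w10.png",r["img"])
import pickle; pickle.dump(r,open("w10.pkl","wb"))
h=cv2.cvtColor(r["img"],cv2.COLOR_BGR2HSV)
# box lid: grey blob left half
m=((h[...,1]<60)&(h[...,2]>60)).astype(np.uint8); m[260:]=0
n,l,sx,c=cv2.connectedComponentsWithStats(m)
for i in range(1,n):
    if sx[i,4]>1500:
        ct=max(cv2.findContours((l==i).astype(np.uint8),0,2)[0],key=cv2.contourArea); q=cv2.approxPolyN(cv2.convexHull(ct),4).reshape(-1,2)
        print(sx[i,4],c[i].round(),q.tolist(),cast(r,q,38)[:,:2].round(0).tolist())
E
```

```text
t: 26.57
eef_pos: [479.4, 385.7, 24.8]
tcp_rot: [3.142, 0.0, 3.107]
ft_force: [0.9, 0.4, 0.6]
opening: 0.629
grip_force: 30.0
t: 27.4
eef_pos: [480.8, 386.8, 176.2]
tcp_rot: [3.136, 0.008, 3.107]
ft_force: [1.1, -0.2, -0.5]
opening: 0.756
grip_force: 0.0
t 27.4 pos [480.8 386.8 176.2] rot [3.136 0.008 3.107] open 71.8 F [ 1.1 -0.2 -0.5] grip 0.0
8585 [ 45. 121.] [[112, 126], [0, 208], [0, 94], [54, 50]] [[415.0, 268.0], [476.0, 168.0], [389.0, 189.0], [360.0, 235.0]]
29904 [272. 166.] [[350, 259], [197, 259], [182, 79], [359, 76]] [[531.0, 452.0], [526.0, 323.0], [383.0, 325.0], [385.0, 455.0]]
8153 [529. 192.] [[559, 259], [502, 259], [493, 136], [559, 120]] [[538.0, 629.0], [536.0, 581.0], [433.0, 560.0], [422.0, 608.0]]
```

```bash
python3 -m crank '[[0,-40,0,0,78],[0,-80,0,0,78],[0,-120,0,0,78],[0,-155,0,0,78],[0,-155,0,0,78],[0,-155,0,0,78],[0,-155,0,0,78]]'
python3 - <<'E'
from h import *
s=st(); r=env.read_camera("wrist"); cv2.imwrite("pics/w11.png",r["img"])
h=cv2.cvtColor(r["img"],cv2.COLOR_BGR2HSV)
m=((h[...,1]<60)&(h[...,2]>60)).astype(np.uint8); m[265:]=0; m=cv2.morphologyEx(m,cv2.MORPH_OPEN,np.ones((9,9)))
n,l,sx,c=cv2.connectedComponentsWithStats(m)
for i in range(1,n):
    if sx[i,4]>1500:
        ct=max(cv2.findContours((l==i).astype(np.uint8),0,2)[0],key=cv2.contourArea); q=cv2.approxPolyN(cv2.convexHull(ct),4).reshape(-1,2)
        R=cv2.minAreaRect(cast(r,ct.reshape(-1,2),38)[:,:2].astype(np.float32))
        print(sx[i,4],c[i].round(),q.tolist(),cast(r,q,38)[:,:2].round(0).tolist(),R)
E
```

```text
t: 28.03
eef_pos: [473.9, 231.0, 169.3]
tcp_rot: [-3.142, -0.0, 3.106]
ft_force: [1.1, 0.6, -0.2]
opening: 0.819
grip_force: 0.0
t 28.03 pos [473.9 231.  169.3] rot [-3.142 -0.     3.106] open 77.8 F [ 1.1  0.6 -0.2] grip 0.0
8407 [238. 127.] [[304, 133], [219, 189], [172, 124], [258, 63]] [[417.0, 257.0], [457.0, 190.0], [407.0, 159.0], [367.0, 225.0]] ((411.50213623046875, 207.98638916015625), (59.54573059082031, 77.51834869384766), 31.271665573120117)
29869 [457. 171.] [[527, 264], [366, 264], [381, 82], [562, 79]] [[529.0, 440.0], [525.0, 307.0], [383.0, 313.0], [385.0, 443.0]] ((455.31573486328125, 376.39312744140625), (132.6639862060547, 143.69235229492188), 87.94623565673828)
```

```bash
python3 -m crank '[[25,-10,0,7,78],[50,-20,0,14,78],[61,-25,0,21,78],[61,-25,0,28,78],[61,-25,0,35,78],[61,-25,10,42,78],[61,-25,30,49,78],[61,-25,50,56,78],[61,-25,66,56.5,78],[61,-25,66,56.5,78]]'
python3 - <<'E'
from h import *
s=st(); r=env.read_camera("wrist"); cv2.imwrite("pics/w12.png",r["img"])
h=cv2.cvtColor(r["img"],cv2.COLOR_BGR2HSV)
m=((h[...,1]<60)&(h[...,2]>60)).astype(np.uint8); m[290:]=0; m=cv2.morphologyEx(m,cv2.MORPH_OPEN,np.ones((9,9)))
n,l,sx,c=cv2.connectedComponentsWithStats(m)
for i in range(1,n):
    if sx[i,4]>1500:
        ct=max(cv2.findContours((l==i).astype(np.uint8),0,2)[0],key=cv2.contourArea); q=cv2.approxPolyN(cv2.convexHull(ct),4).reshape(-1,2)
        R=cv2.minAreaRect(cast(r,ct.reshape(-1,2),38)[:,:2].astype(np.float32))
        print(sx[i,4],c[i].round(),q.tolist(),R)
E
```

```text
t: 28.92
eef_pos: [410.9, 208.6, 101.1]
tcp_rot: [-3.138, -0.001, 2.122]
ft_force: [0.2, -0.1, -0.0]
opening: 0.82
grip_force: 0.0
t 28.92 pos [410.9 208.6 101.1] rot [-3.138e+00 -1.000e-03  2.122e+00] open 77.9 F [ 0.2 -0.1 -0. ] grip 0.0
30679 [471.  78.] [[559, 0], [559, 219], [326, 53], [359, 0]] ((466.1500244140625, 354.87384033203125), (85.89439392089844, 170.25669860839844), 88.80532836914062)
11287 [273. 230.] [[324, 172], [318, 289], [226, 289], [222, 172]] ((409.33050537109375, 211.79612731933594), (59.43586730957031, 75.96273040771484), 31.318309783935547)
```

```bash
python3 -m crank '[[0,0,30,0,78],[0,0,55,0,78],[0,0,67,0,78],[0,0,67,0,78],[0,0,67,0,40],[0,0,67,0,40],[0,0,67,0,40],[0,0,67,0,40],[0,0,67,0,40],[0,0,67,0,40]]'
python3 -m crank '[[0,0,-5,0,40],[0,0,-20,0,40],[0,0,-30,0,40],[-20,-12,-30,0,40],[-40,-24,-30,0,40],[-40,-24,-30,0,40],[-40,-24,-30,0,40],[-40,-24,-15,0,40],[-40,-24,-6,0,40],[-40,-24,-6,0,40]]'
python3 -m crank '[[0,0,3,0,40],[0,0,5,0,40],[0,0,5,0,40],[0,0,5,0,40]]'
```

```text
t: 29.8
eef_pos: [412.5, 208.2, 37.8]
tcp_rot: [3.14, 0.0, 2.121]
ft_force: [-1.7, 1.0, 8.6]
opening: 0.629
grip_force: 30.0
t: 30.63
eef_pos: [412.0, 161.6, 41.5]
tcp_rot: [-3.14, -0.001, 2.121]
ft_force: [-0.5, 1.0, -2.0]
opening: 0.625
grip_force: 30.0
t: 30.97
eef_pos: [412.6, 161.5, 37.8]
tcp_rot: [3.141, 0.0, 2.121]
ft_force: [0.6, -1.1, -1.4]
opening: 0.63
grip_force: 30.0
```

```bash
python3 -m crank '[[0,0,0.5,0,40],[0,0,1,0,40],[0,0,1,0,40],[0,0,1,0,40]]'
```

```text
t: 31.3
eef_pos: [412.6, 161.4, 37.6]
tcp_rot: [3.141, 0.0, 2.121]
ft_force: [-3.3, 1.3, 16.6]
opening: 0.629
grip_force: 30.0
```

Contact (16 N): the box stands on the bench. Release, retreat, check.

```bash
python3 -m crank '[[0,0,-0.5,0,78],[0,0,-0.5,0,78],[0,0,-0.5,0,78],[0,0,-0.5,0,78],[0,0,-25,0,78],[0,0,-65,0,78],[0,0,-105,0,78],[0,0,-140,0,78],[0,0,-140,0,78]]'
python3 -m crank '[[-35,30,-20,0,78],[-60,45,-20,0,78],[-60,45,-20,0,78],[-60,45,-20,0,78],[-60,45,-20,0,78],[-60,45,-20,0,78]]'
python3 - <<'E'
from h import *
s=st(); r=env.read_camera("wrist"); rs=env.read_camera("scene"); rd=env.read_camera("side")
h=cv2.cvtColor(r["img"],cv2.COLOR_BGR2HSV)
m=((h[...,1]<60)&(h[...,2]>60)).astype(np.uint8); m[265:]=0; m=cv2.morphologyEx(m,cv2.MORPH_OPEN,np.ones((9,9)))
n,l,sx,c=cv2.connectedComponentsWithStats(m)
for i in range(1,n):
    if sx[i,4]>1500:
        ct=max(cv2.findContours((l==i).astype(np.uint8),0,2)[0],key=cv2.contourArea)
        print(sx[i,4],c[i].round(),cv2.minAreaRect(cast(r,ct.reshape(-1,2),38)[:,:2].astype(np.float32)))
a=np.zeros((560,800,3),np.uint8)
a[:280,:400]=cv2.resize(r["img"],(400,280)); a[280:,:400]=cv2.resize(rs["img"][170:338,170:410+0],(400,280)); a[:300,400:]=cv2.resize(rd["img"][120:270,170:370],(400,300)); a[300:550,400:]=cv2.resize(rs["img"][200:350,280:520],(400,250))
cv2.imwrite("pics/fin.png",a)
E
```

```text
t: 32.05
eef_pos: [414.4, 161.8, 182.0]
tcp_rot: [3.133, 0.003, 2.121]
ft_force: [1.0, 0.7, 0.2]
opening: 0.822
grip_force: 0.0
t: 32.55
eef_pos: [481.2, 133.8, 196.1]
tcp_rot: [-3.14, -0.001, 2.121]
ft_force: [0.3, -0.3, 0.5]
opening: 0.818
grip_force: 0.0
t 32.55 pos [481.2 133.8 196.1] rot [-3.140e+00 -1.000e-03  2.121e+00] open 77.7 F [ 0.3 -0.3  0.5] grip 0.0
11045 [490.  37.] ((548.5731201171875, 313.9643859863281), (140.78839111328125, 72.14910125732422), 31.467517852783203)
7080 [219. 127.] ((413.1199035644531, 162.28396606445312), (59.79730987548828, 76.684326171875), 31.490726470947266)
```

View pics/fin.png

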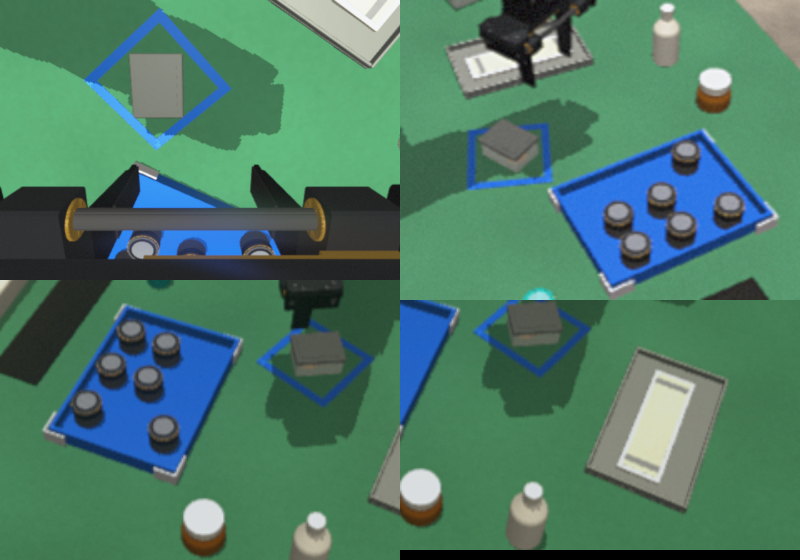

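Box centred in the tape, plate flat in the plate tray, tray flat with six upright lenses, bottle and jar untouched.

```bash
python3 -c "
from cell import env
print(env.job_done())"
```

```text
the job is handed in; nothing more can be done
None
```

I handed the job in at about 33 s with no verdict shown; by my last camera check all three pad lenses are upright in the tray (turntable empty), the plate lies flat in the plate tray, and the box is back in its taped square after a mid-run knock.

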